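# Offer up a gate hinge leaf to the jamb

## Task

Of the two loose gate hinge leaves standing on the bench, pick up the one whose knuckle fits between the two knuckles of the hinge leaf on the jamb block, and bring it upright into that gap so that all three knuckle holes line up for the pin. Finish while still holding it there steadily in the gripper, centred in the gap and touching neither the jamb hinge nor the bench; the leaf may point any way about the pin. Leave the other leaf, the pin, the wrench and the tin where they are.

Things in the scene. Friction and masses are not known exactly. Their poses are not given: they have to be found in the camera images.
- jamb: Fixed timber post (60 x 90, top 172 mm up) on a foot 130 x 170 x 18 mm, a steel hinge leaf on the face turned roughly to -y. Its two upright knuckles (tubes 34 mm outside, bore 20) span heights 36-70 and 134-166 mm: the gap is 64 mm high. Origin on the bench below their bore axis = z, up. -x points straight out into the open; hinge plate face 27 mm, post 33 to 93 mm behind the axis (+x).
- jamb_gap (a point): On the bore axis of the jamb knuckles, half-way up the gap, 102 mm above the bench; axes as jamb. The loose knuckle's centre belongs here.
- leaf_knuckle (a point): SHORT loose steel leaf, the one that fits: upright knuckle tube (34 mm outside, bore 20, 50 tall) with a plate 8 mm thick, 50 tall, standing on the bench on its lower edge. Point: bore centre, half-way up (25 mm). z: bore axis, up; the plate runs along -x to 100 mm from the bore axis; y: across its thickness. About 0.4 kg, centre of mass about 30 mm from the bore axis.
- leaf_plate (a point): Grip place on the short leaf's plate, across its 8 mm thickness, from above: mid-thickness, half-way up (25 mm above its underside), 60 mm from the bore axis along -x. Axes as leaf_knuckle.
- tall_leaf_knuckle (a point): The other loose leaf, same in plan but 80 mm tall, too tall for the gap; leave it alone. Centre of its bore, half-way up (40 mm above its underside); axes as for the short leaf.
- leaf: The short leaf again, with its origin on the bore axis at its underside (25 mm below leaf_knuckle); same axes.
- pin: Bystander: steel hinge pin, 12 mm thick, 178 mm long, with a 20 mm square head, lying along its x axis. Origin: under its middle.
- wrench: Bystander: steel wrench lying flat along its x axis.
- tin: Bystander: closed plain metal tin, 68 mm across, 90 mm tall, standing. Origin: centre of its underside.
Things that resemble listed ones, but are neither listed nor needed, are in the scene too. Of the things that look like the jamb, take the one that is farthest to the robot's left at the start.

How it is judged:
By the outcome, as a careful person would: the job done as asked, in the order asked, and still so for the second after the job is handed in, while the arm keeps its last pose, push and grip.
It also fails if it takes over 51 s, if anything falls off the work surface, if the arm or the gripper's body presses on something with over 40 N, if the wrist force passes 120 N, or if a joint passes its speed limit or range.

## Robot

A 6-joint arm with a two-finger parallel gripper is mounted at the origin on the work surface. World frame = base frame: x ahead of the robot, y to its left, z up, the work surface at z = 0. Lengths are in m, angles in rad, forces in N, time in s.
With the tool pointing down it reaches from about 0.275 to 0.825 m from the base axis. Payload 4.9 kg.
Tool frame: the origin (TCP) lies between the finger pads; the fingertips stand 11 mm ahead of it and the grasp point (between the pads) lies 8 mm behind it; x points along the fingers, y is the direction in which the jaws open and shut, and the axes are right-handed (so a half turn about x gives the same grasp; the last joint's range is limited). The gripper opens to 85 mm and grips with 20 to 120 N. Pads are 22 mm wide; open, the fingers measure 114 mm over their backs; the gripper's body (76 mm by 85 mm) begins 54 mm behind the grasp point. The pads swing forward as they close: fully open they stand 13 mm farther back than shut.
Start: joints at [-1.444, 0.326, -0.193, 1.052, 0, 1.437], TCP at [0.142, -0.531, 0.221] pointing down, gripper open.
Joint ranges: [-2.65, 2.65], [-0.97, 1.79], [-1.3, 1.35], [-1.93, 2.1], [-1.47, 1.37], [-3.14, 3.14]. Speed limits (rad/s): [2.57, 2.57, 3.14, 3.14, 3.14, 3.14].

## Interface

Orientations are given as a unit quaternion [x, y, z, w].
In Python, from cell import r gives the robot as it stands.
- The arm moves only by the shell command python3 -m crank 'ROWS' [FORCE]. ROWS is JSON, a list of rows, each a list of 7 numbers: the turn, a rotation vector about the world's x, y, z scaled (see below), then the shift along the world's x, y, z scaled (see below), then the opening, from -1 (shut) to 1 (fully open), so that 0 is half open. A call has 1 to 20 rows; each row shifts and turns the commanded pose from where the row before left it; what a row does not reach is not made up. The controller multiplies each number of a shift by 0.3 m and each number of a turn by 180 degrees. A row lasts 1/8 s, in which the tool goes at most 62.5 mm and 10.7 degrees, less where a joint would pass 70% of its speed; a pose out of reach is approached as far as the arm can. A call with a number of a shift or a turn outside -1 to 1 is refused whole. A call with a gripper value outside its range is refused whole. The fingers move at their own pace and stop on an object; FORCE is the grip in N (left out, the last holds). Time passes only in rows, so rows that do not move let the fingers close. It gives the time, the measured TCP pose, the force and the opening at its end, in the units of the state.
- r.get_obs(): the state, without advancing time (a new reading comes with each control period).
- r.get_image(name): name is "scene" or "top" or "wrist"; returns (picture, depth): 384x512x3 uint8, blue, green, red; 384x512 float32, m along the optical axis (not along the pixel's ray), 0 where there is no reading.
- r.calibration(name): a dict with "mtx" (3x3 intrinsics, pixels), "world_to_cam" (4x4, takes a point from world to camera coordinates). Camera axes: x right, y up, looking along -z (the intrinsics and any distortion apply to the point x, -y, -z); pixel columns grow to the right and rows downward; lengths in m; the calibration is good to about 2 mm. The wrist camera is an equidistant fisheye: a pixel r from the principal point sees the ray r / f radians off the axis. A picture is of the moment at which its call begins: read the wrist's pose just before it. calibration takes no time and is no camera call; for the wrist camera it gives the pose at the moment of the call.
- r.hand_in(): hands the job in, once; it reports no verdict.
The state is a dict: "time": time; "joint_pos": joint angles; "joint_velocities": joint speeds; "joint_torque": joint torques, N m; "position": TCP position; "tool_rot": TCP orientation; "ft_force": force on the tool from outside, world axes, zero at the start; "moment": the same for the moment, N m; "width": opening from 0.0 (shut) to 1.0 (fully open).
Only numpy, scipy, OpenCV 4.12 (cv2) and the standard library are available. Lean on these libraries where they do the work, as an engineer would, in place of code of your own. Each camera call takes 0.05 s, during which the arm holds its last target.

## Working session

There is one attempt and no reset: what is moved stays moved. The work goes in short steps, Python scripts to look and compute and a shell command to move; the robot and the scene stay as the last step left them, time stands still between calls to the robot, and variables do not carry over. Pictures are saved under pics/ and viewed, and the job is handed in when it is done.

```bash
ls; mkdir -p pics; python3 - <<'E'
from cell import r
import cv2,numpy as np
np.set_printoptions(precision=4,suppress=True)
for n in ["scene","top","wrist"]:
    c=r.calibration(n)
    im,d=r.get_image(n)
    cv2.imwrite(f"pics/{n}0.png",im); np.save(f"pics/{n}0.npy",d)
    print(n,c["mtx"].tolist(),np.array(c["world_to_cam"]),[k for k in c],d.min(),d.max())
print(r.get_obs())
E
```

```text
pics
scene [[394.85049194045394, 0.0, 260.21808559372937], [0.0, 394.85049194045394, 188.42980019629834], [0.0, 0.0, 1.0]] [[ 0.1403  0.9899  0.0212 -0.0525]
 [-0.6653  0.0784  0.7425  0.2841]
 [ 0.7333 -0.1183  0.6696 -1.8198]
 [ 0.      0.      0.      1.    ]] ['mtx', 'world_to_cam'] 0.0 3.999993
top [[376.1290703339063, 0.0, 256.96180940350104], [0.0, 376.1290703339063, 186.17554024820978], [0.0, 0.0, 1.0]] [[ 0.1148 -0.9934  0.0032 -0.0593]
 [ 0.9668  0.1124  0.2295 -0.5566]
 [-0.2284 -0.0233  0.9733 -0.9957]
 [ 0.      0.      0.      1.    ]] ['mtx', 'world_to_cam'] 0.0 2.1681128
wrist [[297.3186396354542, 0.0, 257.4969474206503], [0.0, 297.3186396354542, 188.0458123787941], [0.0, 0.0, 1.0]] [[ 0.2573 -0.9663 -0.0014 -0.549 ]
 [ 0.932   0.2486 -0.264   0.0343]
 [ 0.2554  0.0666  0.9645 -0.3783]
 [ 0.      0.      0.      1.    ]] ['mtx', 'world_to_cam'] 0.0 1.5521866
{'time': 0.15, 'joint_pos': array([-1.4442,  0.3268, -0.1934,  1.052 , -0.    ,  1.4366]), 'joint_velocities': array([ 0.0001, -0.0017,  0.0031,  0.0004,  0.0007,  0.0014]), 'joint_torque': array([  0.0008, -44.3702,  26.2665,   0.0104,  -0.0001,  -0.    ]), 'position': array([ 0.1417, -0.5309,  0.2206]), 'tool_rot': array([-0.7011, -0.0924,  0.7011, -0.0914]), 'ft_force': array([ 0.997 ,  0.2616, -0.8327]), 'moment': array([ 0.0321, -0.0795, -0.0222]), 'width': 0.9993904405487843}
```

View pics/scene0.png

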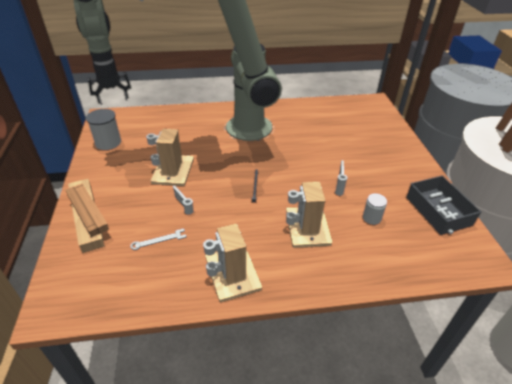

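View pics/top0.png

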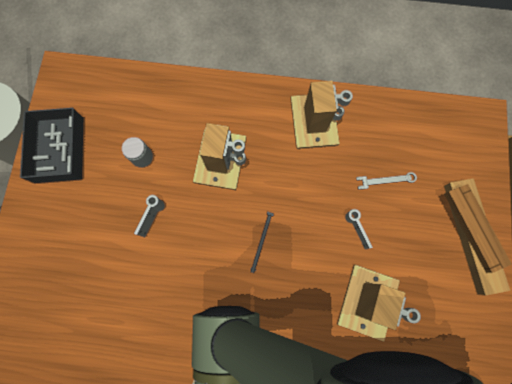

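View pics/wrist0.png

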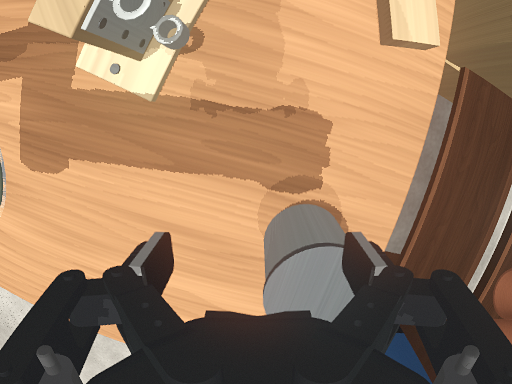

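The scene has three jamb-like posts. The leftmost for the robot (+y) is at about (225,155) in the top view. The two loose leaves are at about (147,215) and (360,228). I'll zoom in and measure heights from depth.

```bash
cat > h.py <<'E'
import numpy as np,cv2
from cell import r
np.set_printoptions(precision=4,suppress=True)
def cloud(n,d,c=None):
    c=c or r.calibration(n); K=np.array(c["mtx"]);T=np.array(c["world_to_cam"])
    v,u=np.mgrid[:384,:512]
    p=np.stack([(u-K[0,2])/K[0,0]*d,-(v-K[1,2])/K[1,1]*d,-d],-1)
    return (p-T[:3,3])@T[:3,:3]
def ray(n,u,v,z,c=None):
    c=c or r.calibration(n); K=np.array(c["mtx"]);T=np.array(c["world_to_cam"])
    if n=="wrist":
        a=np.array([(u-K[0,2])/K[0,0],(v-K[1,2])/K[1,1]]);t=np.linalg.norm(a)
        q=np.array([*(a/max(t,1e-9)*np.sin(t)),np.cos(t)]); q=q*[1,-1,-1]
    else: q=np.array([(u-K[0,2])/K[0,0],-(v-K[1,2])/K[1,1],-1])
    R=T[:3,:3];o=-R.T@T[:3,3];w=R.T@q
    return o+w*(z-o[2])/w[2]
def proj(n,P,c=None):
    c=c or r.calibration(n); K=np.array(c["mtx"]);T=np.array(c["world_to_cam"])
    q=(T[:3,:3]@P+T[:3,3])*[1,-1,-1]
    if n=="wrist":
        t=np.arctan2(np.hypot(q[0],q[1]),q[2]);s=t/np.hypot(q[0],q[1]);return K[:2,2]+K[0,0]*s*q[:2]
    return K[:2,2]+K[0,0]*q[:2]/q[2]
E
python3 - <<'E'
from h import *
for n,boxes in [("top",[(130,190,165,240),(340,205,380,255),(190,120,250,190)]),("scene",[(330,160,350,200),(168,180,198,218),(280,178,335,248)])]:
    im=cv2.imread(f"pics/{n}0.png");d=np.load(f"pics/{n}0.npy");p=cloud(n,d)
    print(n)
    for i,(a,b,c,e) in enumerate(boxes):
        q=p[b:e,a:c].reshape(-1,3); z=q[:,2]
        print(i,np.percentile(z,[1,50,90,98,99.5]), q[z>.02].mean(0))
        cr=cv2.resize(im[b:e,a:c],None,fx=8,fy=8,interpolation=cv2.INTER_CUBIC)
        boxes[i]=cr
    H=max(x.shape[0] for x in boxes)
    o=np.hstack([np.pad(x,((0,H-x.shape[0]),(0,8),(0,0))) for x in boxes])
    s=min(1,800/o.shape[1],600/o.shape[0]);cv2.imwrite(f"pics/crop_{n}.png",cv2.resize(o,None,fx=s,fy=s));print(s)
E
```

```text
top
0 [-0.0033  0.0025  0.0777  0.0827  0.0852] [0.4444 0.291  0.0781]
1 [-0.004   0.0012  0.0416  0.0519  0.054 ] [ 0.4792 -0.2855  0.0597]
2 [-0.0033  0.0188  0.1725  0.175   0.1766] [0.6237 0.1146 0.1295]
0.7246376811594203
scene
0 [-0.0055  0.0007  0.0733  0.0808  1.0087] [0.5055 0.2746 0.087 ]
1 [-0.0059  0.0005  0.0397  0.0512  0.0533] [ 0.5146 -0.2893  0.0594]
2 [-0.0046  0.0169  0.1683  0.1729  0.1746] [0.6716 0.1064 0.121 ]
0.9259259259259259
```

View pics/crop_top.png

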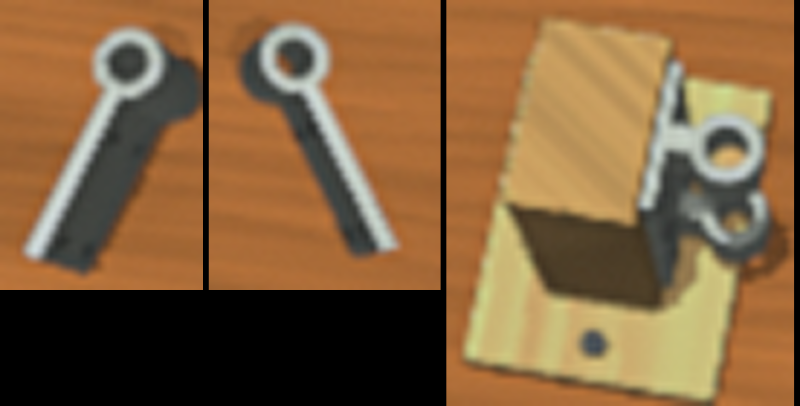

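View pics/crop_scene.png

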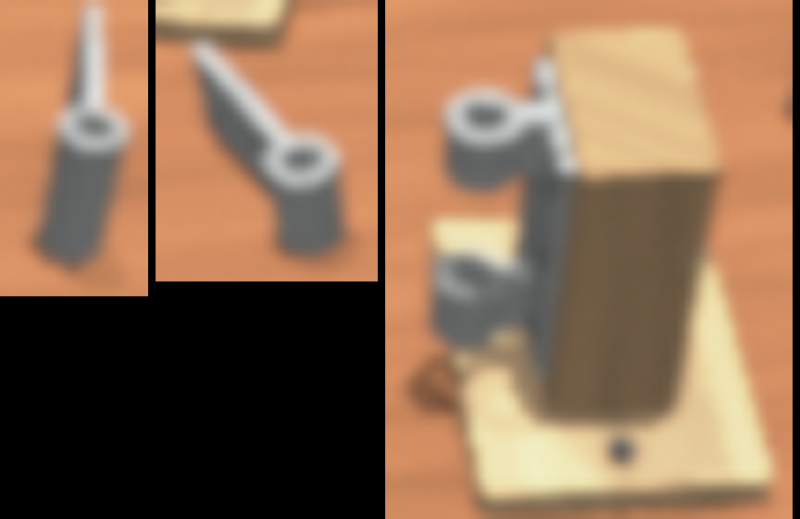

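The right-hand leaf at top (355,214) is 50 mm tall, so it's the short one. The left leaf at (152,201) is 80 mm tall. The target jamb's knuckles point towards -y. Next I'll measure the short leaf and the jamb knuckles precisely.

```bash
python3 - <<'E'
from h import *
def ring(n,box,z,gray=140,sat=60):
    im=cv2.imread(f"pics/{n}0.png");a,b,c,e=box
    cr=cv2.resize(im[b:e,a:c],None,fx=8,fy=8,interpolation=cv2.INTER_CUBIC)
    hsv=cv2.cvtColor(cr,cv2.COLOR_BGR2HSV)
    m=((hsv[...,1]<sat)&(hsv[...,2]>gray)).astype(np.uint8)
    cs,h=cv2.findContours(m,cv2.RETR_CCOMP,cv2.CHAIN_APPROX_NONE)
    for k,cc in enumerate(cs):
        if cv2.contourArea(cc)>300:
            el=cv2.fitEllipse(cc); u=a+(el[0][0]+.5)/8-.5; v=b+(el[0][1]+.5)/8-.5
            w=ray(n,u,v,z); print(n,"hole" if h[0,k,3]>=0 else "out",cv2.contourArea(cc)/64,np.array(el[1])/8,(round(u,1),round(v,1)),w)
            if h[0,k,3]<0:
                pts=cc[:,0].astype(float); P=np.array([ray(n,a+(x+.5)/8-.5,b+(y+.5)/8-.5,z) for x,y in pts[::3]])
                np.save(f"pics/c_{n}_{box[0]}.npy",P)
                print(P.min(0),P.max(0))
print("leaf");ring("top",(340,205,380,255),.05);ring("scene",(168,180,198,218),.05)
print("jamb top knuckle");ring("top",(222,130,250,175),.166);ring("scene",(280,178,310,240),.166)
# jamb block edges by depth: top face of post z~.172
for n,box in [("top",(190,120,250,190)),("scene",(280,170,335,248))]:
    d=np.load(f"pics/{n}0.npy");p=cloud(n,d);a,b,c,e=box
    q=p[b:e,a:c].reshape(-1,3)
    for lo,hi in [(.167,.180),(.013,.023)]:
        s=q[(q[:,2]>lo)&(q[:,2]<hi)]
        rc=cv2.minAreaRect(s[:,:2].astype(np.float32)*1000);print(n,lo,len(s),rc, s[:,2].mean())
E
```

```text
leaf
top out 192.609375 [11.4979 41.1393] (359.7, 225.4) [ 0.4846 -0.2926  0.05  ]
[ 0.4255 -0.3292  0.05  ] [ 0.5298 -0.2596  0.05  ]
top hole 37.984375 [6.6269 7.3061] (354.4, 214.6) [ 0.5133 -0.2762  0.05  ]
scene out 108.46875 [ 8.1093 26.4939] (183.1, 196.7) [ 0.4921 -0.2921  0.05  ]
[ 0.4238 -0.3293  0.05  ] [ 0.5357 -0.2609  0.05  ]
scene hole 6.234375 [2.2416 3.5727] (187.2, 201.0) [ 0.5161 -0.2779  0.05  ]
jamb top knuckle
top out 13.265625 [2.3491 8.1257] (235.4, 158.5) [0.6027 0.0667 0.166 ]
[0.5956 0.058  0.166 ] [0.6092 0.0756 0.166 ]
top out 8.3984375 [2.375  4.8633] (243.4, 155.0) [0.6146 0.0472 0.166 ]
[0.6075 0.0436 0.166 ] [0.6207 0.0512 0.166 ]
top out 199.4140625 [18.6652 27.03  ] (233.0, 144.1) [0.6408 0.0778 0.166 ]
[0.6074 0.048  0.166 ] [0.678 0.101 0.166]
top hole 43.9609375 [7.1895 7.802 ] (237.8, 144.9) [0.6403 0.0652 0.166 ]
scene out 15.703125 [3.1232 7.1209] (299.6, 238.2) [0.8271 0.0439 0.166 ]
[0.8208 0.0342 0.166 ] [0.8328 0.053  0.166 ]
scene out 40.890625 [ 7.491  11.3259] (291.7, 213.1) [0.7278 0.0412 0.166 ]
[0.7113 0.0225 0.166 ] [0.7438 0.0613 0.166 ]
scene out 122.0234375 [14.9217 17.6726] (297.4, 193.9) [0.6472 0.0762 0.166 ]
[0.6091 0.045  0.166 ] [0.6826 0.0995 0.166 ]
scene hole 8.9609375 [2.6343 4.3663] (293.0, 193.2) [0.6424 0.0629 0.166 ]
top 0.167 841 ((641.5074462890625, 104.86181640625), (108.85163879394531, 90.94385528564453), 86.81388092041016) 0.17226702308181027
top 0.013 937 ((642.4181518554688, 129.5926971435547), (130.7755126953125, 171.0531463623047), 86.54076385498047) 0.018740762074848972
scene 0.167 406 ((645.1149291992188, 105.38029479980469), (102.96467590332031, 92.6175765991211), 86.97737121582031) 0.17118056426792314
scene 0.013 687 ((647.5250854492188, 126.96163940429688), (130.80816650390625, 171.85113525390625), 86.74755859375) 0.01753004856145588
```

```bash
python3 - <<'E'
from h import *
from scipy.spatial.transform import Rotation as R
b=np.array([.5145,-.277])
for n,k in [("top",340),("scene",168)]:
    P=np.load(f"pics/c_{n}_{k}.npy")[:,:2]; dd=np.linalg.norm(P-b,axis=1);Q=P[(dd>30)&(dd<93)]
    vx,vy,x,y=cv2.fitLine(Q.astype(np.float32),cv2.DIST_L2,0,1e-4,1e-4).ravel()
    if vx>0:vx,vy=-vx,-vy
    print(n,np.degrees(np.arctan2(vy,vx)),"line pt",x,y,"offset bore",(b[0]-x)*-vy+(b[1]-y)*vx,"reach",dd.max())
o=r.get_obs();M=R.from_quat(o["tool_rot"]).as_matrix();print(M)
print("y yaw",np.degrees(np.arctan2(M[1,1],M[0,1])))
g=b+.065*np.array([np.cos(np.radians(-149)),np.sin(np.radians(-149))])
for n in("top","scene"):
    p=cloud(n,np.load(f"pics/{n}0.npy")).reshape(-1,3)
    s=p[(p[:,2]>.06)&(p[:,2]<.2)&(np.linalg.norm(p[:,:2]-g,axis=1)<.25)]
    for lo,hi in[(.06,.12),(.12,.165),(.165,.18)]:
        t=s[(s[:,2]>lo)&(s[:,2]<hi)];print(n,lo,len(t),t.min(0) if len(t) else 0,t.max(0) if len(t) else 0, np.linalg.norm(t[:,:2]-g,axis=1).min() if len(t) else 0)
print(g)
E
```

```text
Traceback (most recent call last):
cv2.error: OpenCV(4.12.0) /io/opencv/modules/imgproc/src/linefit.cpp:50: error: (-215:Assertion failed) count > 0 in function 'fitLine2D_wods'
```

```bash
python3 - <<'E'
from h import *
from scipy.spatial.transform import Rotation as R
b=np.array([.5145,-.277])
for n,k in [("top",340),("scene",168)]:
    P=np.load(f"pics/c_{n}_{k}.npy")[:,:2]; dd=np.linalg.norm(P-b,axis=1);Q=P[(dd>.030)&(dd<.093)]
    vx,vy,x,y=cv2.fitLine(Q.astype(np.float32),cv2.DIST_L2,0,1e-4,1e-4).ravel()
    if vx>0:vx,vy=-vx,-vy
    print(n,np.degrees(np.arctan2(vy,vx)),"line pt",x,y,"offset bore",(b[0]-x)*-vy+(b[1]-y)*vx,"reach",dd.max())
o=r.get_obs();M=R.from_quat(o["tool_rot"]).as_matrix();print(M)
print("y yaw",np.degrees(np.arctan2(M[1,1],M[0,1])))
g=b+.065*np.array([np.cos(np.radians(-149)),np.sin(np.radians(-149))])
for n in("top","scene"):
    p=cloud(n,np.load(f"pics/{n}0.npy")).reshape(-1,3)
    s=p[(p[:,2]>.06)&(p[:,2]<.2)&(np.linalg.norm(p[:,:2]-g,axis=1)<.25)]
    for lo,hi in[(.06,.12),(.12,.165),(.165,.18)]:
        t=s[(s[:,2]>lo)&(s[:,2]<hi)];print(n,lo,len(t),t.min(0) if len(t) else 0,t.max(0) if len(t) else 0, np.linalg.norm(t[:,:2]-g,axis=1).min() if len(t) else 0)
print(g)
E
```

```text
top -149.74515 line pt 0.4609235 -0.30649775 offset bore 0.001514411560911498 reach 0.10054514940092814
scene -150.15584 line pt 0.46228963 -0.30961144 offset bore -0.002304483976882637 reach 0.10339920121721753
[[-0.0002  0.2578 -0.9662]
 [ 0.0014 -0.9662 -0.2578]
 [-1.     -0.0014 -0.0001]]
y yaw -75.05909063280839
top 0.06 242 [ 0.2437 -0.4066  0.0605] [ 0.3292 -0.2965  0.1199] 0.1296609079165789
top 0.12 320 [ 0.2438 -0.4109  0.1201] [ 0.3304 -0.2963  0.165 ] 0.12857806498200466
top 0.165 1202 [ 0.2323 -0.4128  0.165 ] [ 0.3308 -0.2971  0.1778] 0.12826689943529956
scene 0.06 345 [ 0.2431 -0.4141  0.0606] [ 0.3364 -0.2989  0.12  ] 0.12337876746901459
scene 0.12 332 [ 0.242  -0.4161  0.1201] [ 0.3369 -0.2989  0.165 ] 0.12253329232981218
scene 0.165 270 [ 0.2356 -0.4119  0.165 ] [ 0.3353 -0.2993  0.177 ] 0.12411696584064416
[ 0.4588 -0.3105]
```

```bash
python3 -m crank '[[0,0,0,0,0,0.1,1],[0,0,0.012,0.15,0.105,0,0],[0,0,0.012,0.15,0.105,0,0],[0,0,0.012,0.15,0.105,0,0],[0,0,0.012,0.15,0.105,0,0],[0,0,0.012,0.15,0.105,0,0],[0,0,0.012,0.15,0.105,0,0],[0,0,0.012,0.155,0.108,0,0],[0,0,0,0,0,-0.1,0],[0,0,0,0,0,0,0],[0,0,0,0,0,0,0]]'
python3 - <<'E'
from h import *
from scipy.spatial.transform import Rotation as R
o=r.get_obs();M=R.from_quat(o["tool_rot"]).as_matrix();print(o["position"],o["width"],"yaw",np.degrees(np.arctan2(M[1,1],M[0,1])),o["joint_pos"],M[2])
c=r.calibration("wrist");im,d=r.get_image("wrist");np.save("pics/w1.npy",d)
import pickle;pickle.dump(c,open("pics/w1.pkl","wb"))
cv2.imwrite("pics/w1.png",im)
for P in [(.5145,-.277,.05),(.458,-.3095,.05)]: print(proj("wrist",np.array(P),c))
E
```

```text
time: 1.52
position: [0.458, -0.3104, 0.2217]
tool_rot: [-0.683, -0.183, 0.683, -0.183]
ft_force: [-0.0, 0.3, -0.3]
width: 0.499
[ 0.458  -0.3104  0.2217] 0.4993370022024794 yaw -59.98618528574827 [-0.729   0.332  -0.1829  1.056  -0.0001  1.8888] [-1.     -0.0001  0.0001]
[257.0771 109.2816]
[257.0126 168.2205]
```

View pics/w1.png

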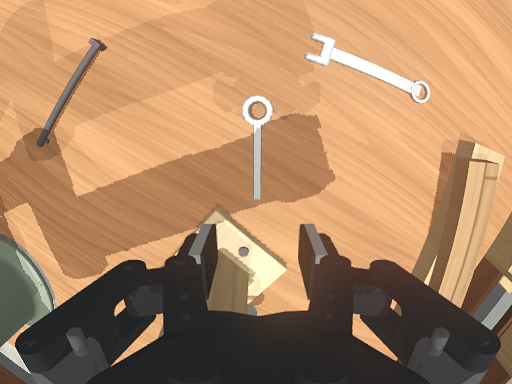

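The wrist view shows the short leaf's ring at (257,110), against a predicted (257,109), with the plate running straight down column 257. I'm aligned with it, so I'll descend and grip.

```bash
python3 -m crank '[[0,0,0,0,0.003,-0.16,0],[0,0,0,0,0,-0.16,0],[0,0,0,0,0,-0.16,0],[0,0,0,0,0,-0.1,0],[0,0,0,0,0,-0.075,0],[0,0,0,0,0,0,0],[0,0,0,0,0,0,-1],[0,0,0,0,0,0,-1],[0,0,0,0,0,0,-1],[0,0,0,0,0,0,-1],[0,0,0,0,0,0,-1],[0,0,0,0,0,0,-1]]' 90
python3 - <<'E'
from h import *
o=r.get_obs();print(o)
E
```

```text
time: 3.08
position: [0.459, -0.3098, 0.0264]
tool_rot: [0.683, 0.183, -0.683, 0.184]
ft_force: [-1.1, 0.1, 5.7]
width: 0.063
{'time': 3.075, 'joint_pos': array([-0.7269,  0.5365, -0.4246,  0.6073, -0.0002,  1.8902]), 'joint_velocities': array([-0.0007, -0.0009, -0.0008, -0.0008, -0.0005, -0.001 ]), 'joint_torque': array([  0.0363, -46.0234,  19.2824,  -0.6493,   0.0699,  -0.0618]), 'position': array([ 0.459 , -0.3098,  0.0264]), 'tool_rot': array([ 0.6833,  0.1826, -0.6825,  0.1841]), 'ft_force': array([-1.1381,  0.0867,  5.7034]), 'moment': array([ 0.1564,  0.2787, -0.0714]), 'width': 0.06337259344880578}
```

```bash
python3 -m crank '[[0,0,0,0,0,0.1,-1],[0,0,0,0,0,0.1,-1],[0,0,0,0,0,0.1,-1],[0,0,0,0,0,0,-1],[0,0,0,0,0,0,-1]]'
cat > look.py <<'E'
import sys
from h import *
from scipy.spatial.transform import Rotation as R
t=sys.argv[1]
o=r.get_obs();M=R.from_quat(o["tool_rot"]).as_matrix();print(o["time"],o["position"],o["width"],"yaw",np.degrees(np.arctan2(M[1,1],M[0,1])),M[2],o["ft_force"])
import pickle
for n in("wrist","top","scene"):
    c=r.calibration(n);im,d=r.get_image(n);np.save(f"pics/{n}{t}.npy",d);pickle.dump(c,open(f"pics/{n}{t}.pkl","wb"));cv2.imwrite(f"pics/{n}{t}.png",im)
E
python3 look.py 2
```

```text
time: 3.7
position: [0.4577, -0.3086, 0.1138]
tool_rot: [-0.683, -0.184, 0.683, -0.183]
ft_force: [-0.4, 0.2, -4.0]
width: 0.063
3.7 [ 0.4577 -0.3086  0.1138] 0.0634715483698364 yaw -59.93520591741382 [-1.     -0.0011  0.0006] [-0.3517  0.1981 -3.961 ]
```

View pics/wrist2.png

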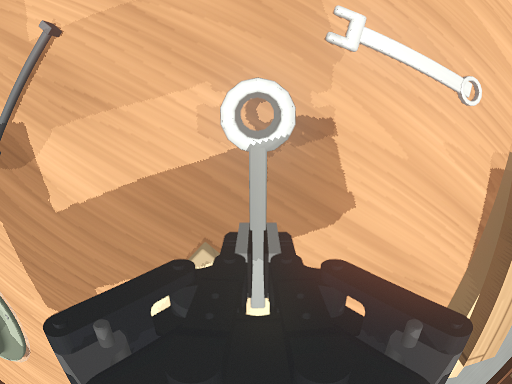

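View pics/scene2.png

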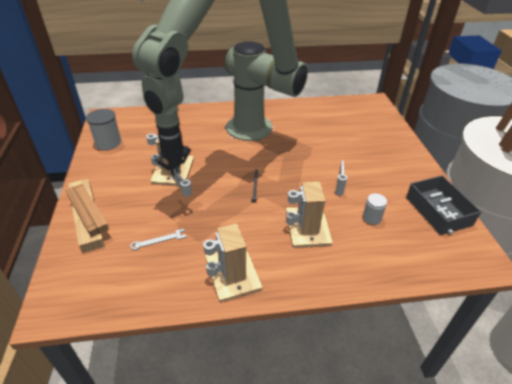

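View pics/top2.png

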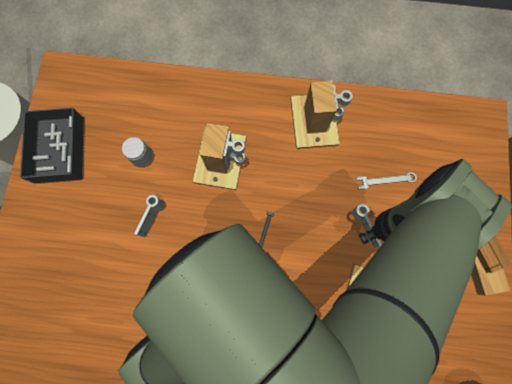

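The leaf is held, with its ring at (258,115) in the wrist view. The other things haven't moved. I'll measure the bore offset and the tilt in the grip.

```bash
cat >> h.py <<'E'
def wcloud(d,c):
    K=np.array(c["mtx"]);T=np.array(c["world_to_cam"])
    v,u=np.mgrid[:384,:512];a=(u-K[0,2])/K[0,0];b=(v-K[1,2])/K[1,1];t=np.hypot(a,b)+1e-9
    q=np.stack([a/t*np.tan(t),-b/t*np.tan(t),-np.ones_like(t)],-1)*d[...,None]
    return (q-T[:3,3])@T[:3,:3]
E
python3 - <<'E'
from h import *
import pickle
c=pickle.load(open("pics/wrist2.pkl","rb"));im=cv2.imread("pics/wrist2.png");d=np.load("pics/wrist2.npy");p=wcloud(d,c)
for u,v in [(227,110),(288,110),(258,85),(250,143),(258,150),(258,170),(258,190),(258,210),(258,240)]: print((u,v),p[v,u],im[v,u])
# tilt: fit plane to top surface
tcp=np.array([.4577,-.3086])
z=p[...,2];V,U=np.mgrid[:384,:512]
m=(z>.12)&(z<.15)&(V<215)&(U>215)&(U<300)&(im.min(-1)>110)
q=p[m];A=np.c_[q[:,:2]-tcp,np.ones(len(q))];s=np.linalg.lstsq(A,q[:,2],rcond=None)[0];print(len(q),"plane",s,"slope along dir(deg)",np.degrees(s[:2]@[-.866,-.5]),"across",np.degrees(s[:2]@[.5,-.866]))
g=cv2.cvtColor(im,cv2.COLOR_BGR2GRAY)
mm=(m).astype(np.uint8)*255;cv2.imwrite("pics/m2.png",mm)
cs,h=cv2.findContours(mm,cv2.RETR_CCOMP,cv2.CHAIN_APPROX_NONE)
for k,cc in enumerate(cs):
    if cv2.contourArea(cc)>200:
        pts=cc[:,0]; 
        if h[0,k,3]<0: pts=pts[pts[:,1]<135]
        el=cv2.fitEllipse(pts);w=ray("wrist",*el[0],.1374,c);print(h[0,k,3],el,w,w[:2]-tcp, "along",(w[:2]-tcp)@[.866,.5],"across",(w[:2]-tcp)@[-.5,.866])
E
```

```text
(227, 110) [ 0.5081 -0.2641  0.1372] [255 255 255]
(288, 110) [ 0.5213 -0.2868  0.1373] [255 255 255]
(258, 85) [ 0.5242 -0.2702  0.1367] [255 255 255]
(250, 143) [ 0.5005 -0.2799  0.1373] [235 242 238]
(258, 150) [ 0.4995 -0.2845  0.1366] [173 180 179]
(258, 170) [ 0.4917 -0.289   0.1368] [170 176 174]
(258, 190) [ 0.4841 -0.2934  0.1383] [169 174 173]
(258, 210) [ 0.4754 -0.2984  0.1368] [167 173 171]
(258, 240) [ 0.4623 -0.306   0.1372] [164 170 168]
4316 plane [-0.0273 -0.0009  0.1376] slope along dir(deg) 1.3811692362673256 across -0.737428423700051
-1 ((257.4557800292969, 114.22734069824219), (72.2539291381836, 75.41486358642578), 89.56868743896484) [ 0.513  -0.2764  0.1374] [0.0553 0.0322] along 0.06397384731589056 across 0.00023555395449278746
0 ((257.2424621582031, 114.43586730957031), (40.3133659362793, 41.921592712402344), 93.61905670166016) [ 0.5129 -0.2764  0.1374] [0.0552 0.0322] along 0.06388328256003929 across 0.00032714099809853797
```

```bash
python3 -m crank '[[0,0,0.037,0.0745,0.1325,0,-1],[0,0,0.037,0.0745,0.1325,0,-1],[0,0,0.037,0.0745,0.1325,0,-1],[0,0,0.037,0.0745,0.1325,0,-1],[0,0,0.037,0.0745,0.1325,0,-1],[0,0,0.037,0.0745,0.1325,-0.034,-1],[0,0,0,0,0,0,-1],[0,0,0,0,0,0,-1]]'; python3 look.py 3
```

```text
time: 4.85
position: [0.5916, -0.0705, 0.1034]
tool_rot: [-0.579, -0.406, 0.58, -0.405]
ft_force: [0.2, -0.5, -3.6]
width: 0.065
4.85 [ 0.5916 -0.0705  0.1034] 0.06501471294870774 yaw -19.97779344513684 [-1.     -0.002   0.0008] [ 0.2362 -0.5471 -3.5729]
```

View pics/wrist3.png

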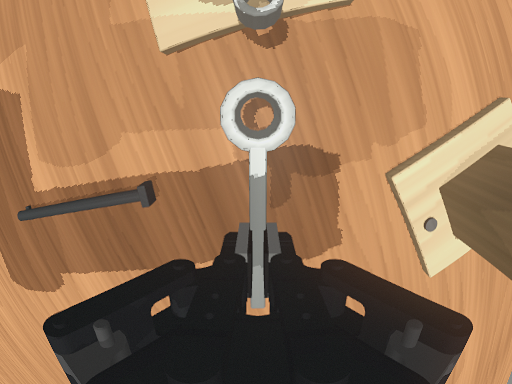

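View pics/scene3.png

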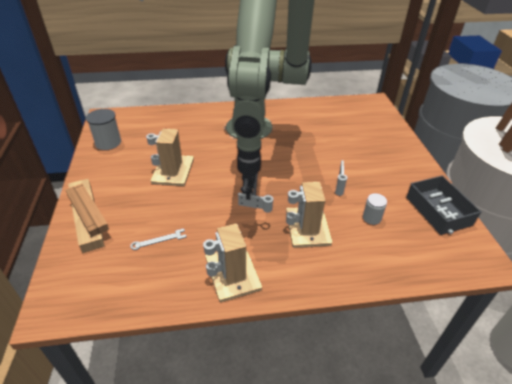

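View pics/top3.png

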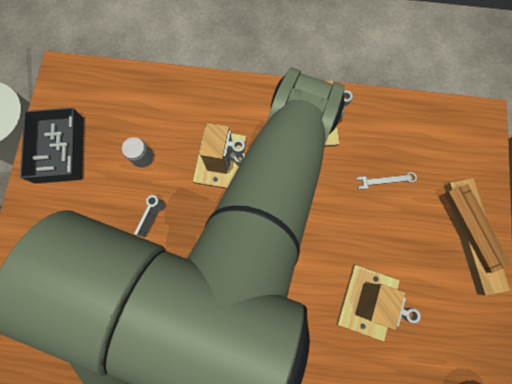

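```bash
python3 - <<'E'
from h import *
import pickle
c=pickle.load(open("pics/wrist3.pkl","rb"));im=cv2.imread("pics/wrist3.png");d=np.load("pics/wrist3.npy");p=wcloud(d,c)
for P in [(.641,.065,.166),(.641,.065,.134),(.641,.065,.07)]: print(proj("wrist",np.array(P),c))
print(p[2:30:4,258], p[10,236:282:8])
V,U=np.mgrid[:384,:512]
z=p[...,2];m=(z>.055)&(z<.08)&(V<40); q=p[m];print(len(q), q.mean(0) if len(q) else 0)
w=[]
for col in range(234,286,4):
    pass
# leaf ring
m=((z>.115)&(z<.14)&(V<215)&(U>215)&(U<300)&(im.min(-1)>110)).astype(np.uint8)
cs,h=cv2.findContours(m,cv2.RETR_CCOMP,cv2.CHAIN_APPROX_NONE)
for k,cc in enumerate(cs):
    if cv2.contourArea(cc)>200 and h[0,k,3]>=0:
        el=cv2.fitEllipse(cc);w=ray("wrist",*el[0],.127,c);print(el,w)
print("ring z",np.median(z[100:125,225:232]),"plate z",np.median(z[200:220,257:260]))
for n,box,zz in [("scene",(238,188,276,216),.127),("scene",(284,182,305,200),.166),("top",(222,132,250,157),.166)]:
    i2=cv2.imread(f"pics/{n}3.png");a,b,e,f=box;cr=cv2.resize(i2[b:f,a:e],None,fx=16,fy=16,interpolation=cv2.INTER_CUBIC);cv2.imwrite(f"pics/z_{n}{a}.png",cr)
    hs=cv2.cvtColor(cr,cv2.COLOR_BGR2HSV);
    for th in (120,140,160):
        mk=((hs[...,1]<70)&(hs[...,2]>th)).astype(np.uint8);cs,h=cv2.findContours(mk,cv2.RETR_CCOMP,cv2.CHAIN_APPROX_NONE)
        for k,cc in enumerate(cs):
            if cv2.contourArea(cc)>600 and h[0,k,3]>=0:
                el=cv2.fitEllipse(cc);u=a+(el[0][0]+.5)/16-.5;v=b+(el[0][1]+.5)/16-.5;print(n,th,u,v,np.array(el[1])/16,ray(n,u,v,zz))
E
```

```text
[ 258.4878 -103.0557]
[258.4461 -59.9257]
[258.384  -9.024]
[[0.6448 0.0762 0.017 ]
 [0.6434 0.0725 0.0178]
 [0.6361 0.0524 0.0698]
 [0.6352 0.0497 0.0699]
 [0.6346 0.048  0.0668]
 [0.6347 0.0485 0.0557]
 [0.6346 0.0483 0.0462]] [[0.6237 0.0603 0.061 ]
 [0.6279 0.055  0.071 ]
 [0.6326 0.0535 0.0704]
 [0.6372 0.0515 0.071 ]
 [0.6419 0.0501 0.0704]
 [0.6465 0.0483 0.071 ]]
751 [0.6363 0.053  0.067 ]
((257.43096923828125, 114.86363983154297), (46.518592834472656, 46.81515884399414), 95.20196533203125) [ 0.6131 -0.0103  0.127 ]
ring z 0.1266366060011334 plate z 0.1266238605327512
scene 120 267.63915252685547 198.29985427856445 [1.8342 3.2378] [ 0.6154 -0.0126  0.127 ]
scene 140 267.6803741455078 198.33886623382568 [3.0725 4.7689] [ 0.6156 -0.0125  0.127 ]
scene 160 267.69654655456543 198.4129056930542 [4.3997 6.0758] [ 0.616  -0.0125  0.127 ]
scene 120 292.99018383026123 193.2637062072754 [1.479  2.7648] [0.6426 0.0628 0.166 ]
scene 140 293.00661849975586 193.23962306976318 [2.5127 4.2711] [0.6425 0.0629 0.166 ]
scene 160 293.0240888595581 193.2627191543579 [3.4367 5.2803] [0.6426 0.0629 0.166 ]
top 120 237.8145980834961 144.92203903198242 [6.7736 7.1331] [0.6401 0.0651 0.166 ]
top 140 237.7765827178955 144.82912063598633 [6.9418 7.5618] [0.6404 0.0652 0.166 ]
top 160 237.74367904663086 144.74044132232666 [7.1033 8.0666] [0.6406 0.0653 0.166 ]
```

```bash
python3 - <<'E'
from h import *
import pickle
from scipy.optimize import least_squares
c=pickle.load(open("pics/wrist3.pkl","rb"));p=wcloud(np.load("pics/wrist3.npy"),c)
V,U=np.mgrid[:384,:512];z=p[...,2]
m=(z>.04)&(z<.066)&(V<45)&(U>225)&(U<295)&(p[...,1]<.07);q=p[m]
s=least_squares(lambda x:np.hypot(q[:,0]-x[0],q[:,1]-x[1])-.017,[.64,.065],loss="soft_l1",f_scale=.0005)
print(len(q),s.x,np.abs(s.fun).mean(),q.min(0),q.max(0))
E
```

```text
455 [0.6404 0.0645] 0.00032263320992186734 [0.6234 0.0467 0.0401] [0.6526 0.0697 0.066 ]
```

The jamb axis comes out at (0.6403, 0.0647), and three estimates agree within 0.7 mm. The leaf bore is at (0.6131, -0.0103, 0.1016). I'll cover most of the gap, then check.

```bash
python3 -m crank '[[0,0,0,0.021,0.058,0.001,-1],[0,0,0,0.021,0.058,0,-1],[0,0,0,0.021,0.058,0,-1],[0,0,0,0,0,0,-1],[0,0,0,0,0,0,-1]]'; python3 look.py 4
```

```text
time: 5.62
position: [0.6112, -0.0181, 0.1047]
tool_rot: [-0.579, -0.406, 0.579, -0.406]
ft_force: [-0.7, -0.1, -3.8]
width: 0.06
5.625 [ 0.6112 -0.0181  0.1047] 0.05976492062235072 yaw -19.9388645351592 [-1.     -0.0002  0.0006] [-0.6681 -0.0753 -3.7544]
```

View pics/wrist4.png

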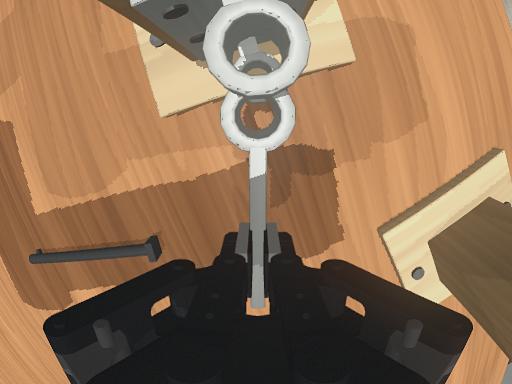

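The wrist view shows the upper jamb ring at about (257,47) and the leaf ring at (258,115), with the leaf knuckle starting under it. I'll measure both in this one camera.

```bash
cat > meas.py <<'E'
import sys,pickle
from h import *
from scipy.optimize import least_squares
t=sys.argv[1]
c=pickle.load(open(f"pics/wrist{t}.pkl","rb"));im=cv2.imread(f"pics/wrist{t}.png");p=wcloud(np.load(f"pics/wrist{t}.npy"),c)
V,U=np.mgrid[:384,:512];z=p[...,2]
near=np.hypot(p[...,0]-.64,p[...,1]-.065)<.025
for lo,hi,nm in [(.160,.172,"upper top"),(.120,.131,"leaf top")]:
    m=((z>lo)&(z<hi)&(V<215)&(U>190)&(U<320)&(near if lo>.15 else V<160)).astype(np.uint8)
    zz=np.median(z[m>0]);cs,h=cv2.findContours(m,cv2.RETR_CCOMP,cv2.CHAIN_APPROX_NONE)
    print(nm,"z",zz,m.sum())
    for k,cc in enumerate(cs):
        if len(cc)>60:
            P=np.array([ray("wrist",*x,zz,c)[:2] for x in cc[:,0]])
            for rr in ([.010] if h[0,k,3]>=0 else [.017]):
                s=least_squares(lambda x:np.hypot(P[:,0]-x[0],P[:,1]-x[1])-x[2],[*P.mean(0),rr],loss="soft_l1",f_scale=.0005);print("  hole" if h[0,k,3]>=0 else "  outer",s.x,np.abs(s.fun).mean())
E
python3 meas.py 4
```

```text
upper top z 0.16569351317749928 5759
  outer [0.64   0.0637 0.0162] 0.000318919740845166
  hole [0.64   0.0633 0.0093] 0.0001596585928409389
leaf top z 0.12755758228561015 2676
  outer [0.6321 0.0406 0.0152] 0.0028150488604731655
  outer [0.6248 0.0918 0.0039] 0.0014143627242453219
```

```bash
python3 -m crank '[[0,0,0,0.0085,0.025,-0.001,-1],[0,0,0,0.0085,0.025,-0.001,-1],[0,0,0,0.008,0.024,0,-1],[0,0,0,0,0,0,-1],[0,0,0,0,0,0,-1],[0,0,0,0,0,0,-1]]'; python3 look.py 5; python3 meas.py 5; python3 - <<'E'
from h import *
a=cv2.imread("pics/scene5.png")[170:250,250:340];b=cv2.imread("pics/top5.png")[120:185,190:260]
for n,i in(("zs",a),("zt",b)): cv2.imwrite(f"pics/{n}5.png",cv2.resize(i,None,fx=7,fy=7,interpolation=cv2.INTER_CUBIC))
E
```

```text
time: 6.52
position: [0.6188, 0.0036, 0.1042]
tool_rot: [-0.579, -0.406, 0.579, -0.406]
ft_force: [-0.5, 0.6, -3.7]
width: 0.059
6.525 [0.6188 0.0036 0.1042] 0.059208287323344 yaw -19.99247529267186 [-1.     -0.      0.0002] [-0.4968  0.5919 -3.7402]
upper top z 0.16576444370347898 7250
  outer [0.6403 0.0651 0.0168] 0.001867682945833691
  hole [0.6403 0.0643 0.0094] 0.00012894716449522644
leaf top z 0.12563175286064143 781
  outer [0.6402 0.064  0.0104] 0.00016623704681745284
  hole [0.6402 0.0637 0.0096] 0.00014618123917852874
  outer [ 0.6171 -0.0993  0.1915] 0.0007442243110228678
  outer [0.6706 0.2422 0.1526] 0.0007584313122560857
```

View pics/wrist5.png

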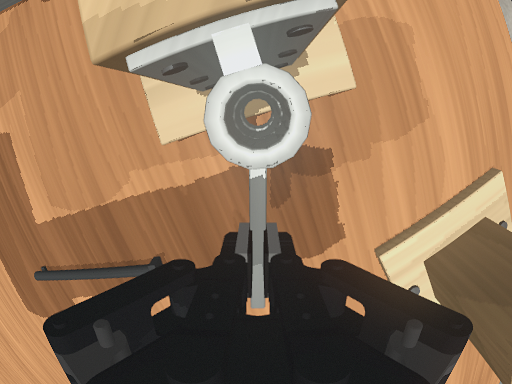

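View pics/zs5.png

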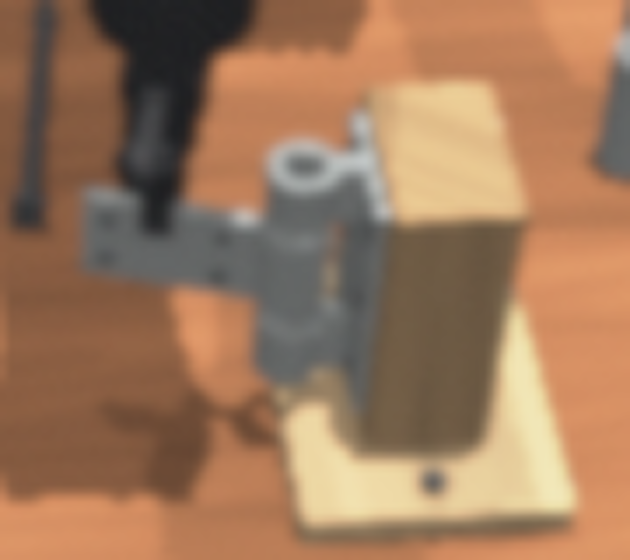

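View pics/zt5.png

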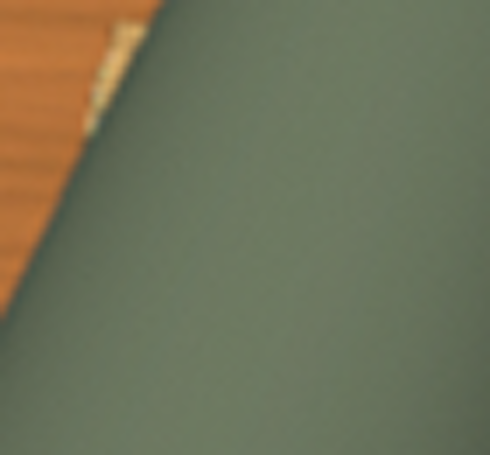

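Nearly concentric: the leaf bore is at (0.6402, 0.0637) and the upper bore at (0.6403, 0.0643). I'll add a 0.5 mm nudge and do a final check on height and stability.

```bash
python3 -m crank '[[0,0,0,0,0.002,-0.001,-1],[0,0,0,0,0,0,-1],[0,0,0,0,0,0,-1],[0,0,0,0,0,0,-1],[0,0,0,0,0,0,-1],[0,0,0,0,0,0,-1]]'; python3 look.py 6; python3 meas.py 6; python3 - <<'E'
from h import *
import pickle
c=pickle.load(open("pics/wrist6.pkl","rb"));p=wcloud(np.load("pics/wrist6.npy"),c)
for v in range(172,240,12): print(v,np.median(p[v-2:v+3,256:261].reshape(-1,3),axis=0))
z=p[...,2]
near=np.hypot(p[...,0]-.64,p[...,1]-.065)<.017
V,U=np.mgrid[:384,:512]
for lo,hi in[(.06,.075)]:
    m=near&(z>lo)&(z<hi)&(V<200);q=p[m];print("lower ring",len(q),q.mean(0) if len(q) else 0)
# scene-view gap rows along the knuckle column
g=cv2.cvtColor(cv2.imread("pics/scene6.png"),cv2.COLOR_BGR2GRAY);print([int(round(x)) for x in g[190:228,288:296].mean(1)])
for zz in(.166,.134,.127,.077,.07,.036):print(zz,proj("scene",np.array([.6425+(-.0125),.0629,zz])))
E
```

```text
time: 7.42
position: [0.6188, 0.0044, 0.1039]
tool_rot: [0.579, 0.406, -0.579, 0.406]
ft_force: [0.4, -0.6, -3.6]
width: 0.059
7.425 [0.6188 0.0044 0.1039] 0.05867725885285454 yaw -19.97763629036886 [-1. -0. -0.] [ 0.4473 -0.5916 -3.5783]
upper top z 0.1657603172596676 7272
  outer [0.6403 0.0651 0.0168] 0.0019116991985614232
  hole [0.6403 0.0643 0.0094] 0.00011735310927463907
leaf top z 0.12577883658285677 782
  outer [0.6401 0.0639 0.0104] 0.00013147884575199882
  hole [0.6402 0.0645 0.0096] 0.00015810804813687414
  outer [0.6218 0.0346 0.0578] 0.0007538927942966379
  outer [0.6714 0.2662 0.1766] 0.0007426106580725311
172 [0.6324 0.0407 0.1279]
184 [0.63   0.0356 0.1272]
196 [0.628  0.0302 0.1273]
208 [0.6262 0.0249 0.1273]
220 [0.6241 0.0191 0.1273]
232 [0.622  0.0134 0.1273]
lower ring 149 [0.6374 0.0641 0.0667]
[168, 170, 152, 137, 142, 155, 153, 128, 106, 100, 100, 102, 104, 109, 114, 111, 104, 101, 101, 101, 101, 101, 101, 101, 102, 105, 109, 111, 107, 102, 100, 101, 105, 111, 116, 124, 132, 142]
0.166 [292.2266 190.5945]
0.134 [291.4792 197.9127]
0.127 [291.3191 199.4809]
0.077 [290.2084 210.3569]
0.07 [290.0574 211.8355]
0.036 [289.339  218.8701]
```

The plate top is level at z 0.1273, so the knuckle centre is at 0.1023. The bores agree within 0.3 mm, and the wrist force is just the leaf's weight. I'm handing in.

```bash
python3 -c "
from cell import r
print(r.hand_in(), r.get_obs()['time'])"
```

```text
the job is handed in; nothing more can be done
the job is handed in; nothing more can be done
```

I picked up the short (50 mm) leaf by its plate with a 90 N grip and brought it upright into the gap of the leftmost jamb. I handed in while still holding it there, at about 7.6 s.

My last checks, all from the wrist camera:

| Check | Result |
|---|---|
| Bore of the leaf | (0.6402, 0.0645) |
| Bore of the upper jamb knuckle | (0.6403, 0.0643), about 0.2 mm away |
| Plate top | level at 127.3 mm |
| Knuckle centre | about 102.3 mm up, against the 102 mm target, so about 6.7 mm free above and 7.3 mm below |
| Wrist force | about 3.6 N, just the leaf's weight, so no sign of contact |

**Disagreements:** the jamb axis estimates differed between cameras by about 1–2 mm. The scene camera had a bias of about 3 mm against the wrist camera. I relied on comparing both bores in the wrist camera. The lower knuckle could not be checked in the final pose because it was mostly hidden. Before insertion it measured (0.6404, 0.0645), which matches.

I did not touch the other leaf, the pin, the wrench or the tin.

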